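# Build up a clutch pack and screw its retaining ring home

### The job

Assemble the clutch pack in the drum: lower in the clutch plate, then the pressure plate over it, then the retaining ring with its two pins down through the slots in the drum's mouth, dropping nothing. Once the ring is in, let go of it part-way, take a fresh grip, and screw it clockwise until it is fully home and holds the pack down against the spring; then let go, leaving the spray can, spanner and gear ring where they are.

Things in the scene. Friction and masses are not known exactly. Their poses are not given: they have to be found in the camera images.
- drum: Fixed upright aluminium barrel, 128 mm outside diameter (base flange 140), 79 mm high, open on top. Origin: centre of its underside, z up. Inside, a flat spring-backed piston, top 40 mm above the origin. Bore 97 mm diameter up to height 54 mm; above is the mouth (see drum_rim). The slots in the mouth are NOT tied to this yaw: their line lies anywhere within 0.4 rad either side of the drum's y axis.
- drum_rim (a point): Centre of the drum's mouth, level with its rim, 79 mm above the drum's origin. Two opposite ledges, tops flush with the rim, narrow the 112 mm mouth to 97 mm. Two opposite slots, 23 mm wide along the circumference, cut through them (seen from above; by touch: press the ring's pins lightly on the rim and turn till they drop in, 16 mm).
- thread (a point): Point on the drum's axis, 63.5 mm above its origin: the lower end of the coarse thread. Clockwise (from above) from each slot the ledge's underside slopes from 72.5 mm height to 63.5 mm at 1.85 rad from mid-slot, then runs level to a stop that halts a pin about 2.2 rad from mid-slot. The drum's bore here is 112 mm. Friction holds the ring where it is left on the slope.
- piston (a joint): How far the drum's piston is pushed down, m: 0 = up, 0.012 = bottomed. Spring: 5 N at 0, plus 0.8 N per mm. It stays up until more than 5 N rests on it; with the ring home it reads about 0.0075.
- clutch_plate: Dark steel disc, 88 mm diameter, 8 mm thick, 16 thin radial marks on top, with a slim solid round hub, 12 mm diameter, rising from its centre to 34 mm above the underside. Loose, lies flat, hub up. Origin: centre of its underside, z up the hub. Goes in first; seated, its origin is 40 mm above the drum's.
- pressure_plate: Bright steel disc, 88 mm diameter, 10 mm thick, with a round hub, 30 mm diameter, rising to 44 mm above the underside; hollow from below (23 mm bore, 30 mm deep) to cover the clutch plate's hub, top 14 mm solid. Loose, lies flat, hub up. Origin: centre of its underside, z up the hub. Goes in second; seated, its origin is 48 mm above the drum's.
- retaining_ring: Steel ring, 88 mm diameter, 14 thick, with a square boss (51 mm across flats, square to its x and y axes) up to 66 mm, hollow (42 mm wide) below its solid top 27 mm, and two 8 mm pins along +x and -x, reaching 54 mm from the axis, 9 mm above the underside. Lies boss up. Origin: centre of underside. Origin above the drum's: pins on rim 74 mm; in slots, resting on the pack 55 to 58; home 50.5. Turning takes up to 0.7 N m.
- spray_can: Bystander: closed spray can, 62 mm diameter, 190 mm tall, standing. Origin: centre of its underside.
- spanner: Bystander: steel spanner, 200 mm long, lying flat along its x axis.
- gear_ring: Bystander: dark steel ring, 100 mm outside, 64 mm inside diameter, 22 mm thick, lying flat. Origin: centre of its underside.
There are look-alikes about, which are no part of the job. Leave any purple look-alike of the retaining_ring alone. Leave any pink look-alike of the pressure_plate alone.

How it is judged:
On the way, in this order (a step that is already met when the one before it is completed fails the run):
1. the clutch plate lies flat on the piston, let go (z of clutch_plate in the frame of drum between 0.034 and 0.0425 m and horizontal distance between clutch_plate and drum below 0.006 m and angle between clutch_plate's own z axis and vertical below 0.06 rad and contact force between the fingers and clutch_plate below 0.05 N), for 0.1 s.
2. the pressure plate lies flat on the clutch plate, let go (z of pressure_plate in the frame of drum between 0.042 and 0.0505 m and horizontal distance between pressure_plate and drum below 0.006 m and angle between pressure_plate's own z axis and vertical below 0.06 rad and contact force between the fingers and pressure_plate below 0.05 N), for 0.1 s.
3. the ring's pins are in below the rim, the ring not yet home, and it is let go (z of retaining_ring in the frame of drum between 0.0522 and 0.0605 m and horizontal distance between retaining_ring and drum below 0.006 m and angle between retaining_ring's own z axis and vertical below 0.1 rad and contact force between the fingers and retaining_ring below 0.05 N), for 0.15 s.
4. the ring is screwed home (z of retaining_ring in the frame of drum below 0.0518 m), for 0.1 s.
At the end, for the whole second after the job is handed in: The three parts lie in order in the drum, centred within 6 mm, level within 0.06 rad, at rest; the ring is let go, its underside under 51.8 mm above the drum's (home is 50.5), and the piston is pushed down over 5.5 mm (z of clutch_plate in the frame of drum between 0.029 and 0.037 m and horizontal distance between each of clutch_plate, pressure_plate, retaining_ring and drum below 0.006 m and angle between each of clutch_plate, pressure_plate, retaining_ring's own z axis and vertical below 0.06 rad and z of pressure_plate in the frame of drum between 0.037 and 0.045 m and z of retaining_ring in the frame of drum between 0.047 and 0.0518 m and value of joint piston above 0.0055 m and linear speed of each of clutch_plate, pressure_plate, retaining_ring below 0.02 m/s and contact force between the fingers and retaining_ring below 0.05 N); the robot touches nothing.
It fails at once if the clutch plate, pressure plate or ring is dropped (falls untouched faster than 0.6 m/s, about 18 mm) ((contact force between the fingers and clutch_plate below 0.05 N and linear speed of clutch_plate above 0.6 m/s) or (contact force between the fingers and pressure_plate below 0.05 N and linear speed of pressure_plate above 0.6 m/s) or (contact force between the fingers and retaining_ring below 0.05 N and linear speed of retaining_ring above 0.6 m/s)).
It fails at once if the spray can is moved by more than 20 mm (distance of spray_can from where it was at the start of the episode above 0.02 m).
It fails at once if the spanner is moved by more than 20 mm (distance of spanner from where it was at the start of the episode above 0.02 m).
It fails at once if the gear ring is moved by more than 20 mm (distance of gear_ring from where it was at the start of the episode above 0.02 m).
It also fails if it takes over 72 s, if anything falls off the work surface, if the arm or the gripper's body presses on something with over 40 N, if the wrist force passes 120 N, or if a joint passes its speed limit or range.

### The arm

A 6-joint arm with a two-finger parallel gripper is mounted at the origin on the work surface. World frame = base frame: x ahead of the robot, y to its left, z up, the work surface at z = 0. Lengths are in m, angles in rad, forces in N, time in s.
With the tool pointing down it reaches from about 0.375 to 0.975 m from the base axis. Payload 3.8 kg.
Tool frame: the origin (TCP) lies on the centre line of the jaws, within the pads' length; the fingertips stand 11 mm ahead of it and the grasp point (between the pads) lies 8 mm behind it; z points along the fingers, y is the line along which they close (so a half turn about z gives the same grasp; the last joint's range is limited). The gripper opens to 88 mm and grips with 3 to 60 N. Pads are 18 mm wide; open, the fingers measure 123 mm over their backs; the gripper's body (75 mm by 187 mm) begins 45 mm behind the grasp point.
Start: joints at [1.213, 0.264, 1.604, -0, 1.274, -0.037], TCP at [0.213, 0.641, 0.25] pointing down, gripper open.
Joint ranges: [-2.63, 2.63], [-0.94, 2.18], [0.31, 2.57], [-1.31, 4.45], [0, 2.66], [-2.55, 2.55]. Speed limits (rad/s): [2.57, 2.57, 3.14, 3.14, 3.14, 3.14].

### API

Orientations are given as a rotation vector (axis times angle).
In Python, from cell import sensors, viewer, job gives the robot as it stands.
- The arm moves only by the tool apply_moves, never from a script. Its argument "rows" is a list of rows, each an object of numbers: "x", "y", "z": the shift along the tool's x, y, z in cm; "spin": the turn about the tool's z in degrees. A call has 1 to 20 rows; each row is the pose to reach, as a shift and turn from the pose commanded when the call began, along the tool's axes at that moment; what a row does not reach only later rows make up. A row lasts 1/8 s, in which the tool goes at most 62.5 mm and 10.7 degrees, less where a joint would pass 70% of its speed; a pose out of reach is approached as far as the arm can. A call with a gripper value outside its range is refused whole. "gripper" is the finger opening in cm, from 0 to 8.81, set as the call begins (left out, the last holds). The fingers move at their own pace and stop on an object; the grip force is fixed at half the most. Time passes only in rows, so rows that repeat a pose let the fingers close. It gives the time, the measured TCP pose, the force, the opening and the grip force at its end, in the units of the state.
- sensors.read_state(): the state, without advancing time (a new reading comes with each control period).
- viewer.camera(name): name is "scene" or "top" or "wrist"; returns the picture (384x512x3 uint8, red, green, blue); there is no depth.
- viewer.camera_params(name): a dict with "vertical_fov" (degrees; the focal length in pixels is half the picture's height over the tangent of half this angle, whatever the lens; pixels are square), "cx", "cy" (the principal point, pixels), "rvec" (rotation vector, rad) and "tvec" (3), from world to camera coordinates, as OpenCV has them. Camera axes: x right, y down, z forward; pixel columns grow to the right and rows downward; lengths in m; the calibration is good to about 2 mm. A picture is of the moment at which its call begins: read the wrist's pose just before it. camera_params takes no time and is no camera call; for the wrist camera it gives the pose at the moment of the call.
- job.job_done(): hands the job in; it is judged then, once.
The state is a dict: "t": time; "qpos": joint angles; "joint_velocities": joint speeds; "joint_efforts": joint torques, N m; "tool_pos": TCP position; "tool_rot": TCP orientation; "contact_force": force on the tool from outside, world axes, zero at the start; "ft_torque": the same for the moment, N m; "opening": finger opening in m; "gripper_force": force on a finger pad.
Only numpy, scipy, OpenCV 4.12 (cv2) and the standard library are available. Lean on these libraries where they do the work, as an engineer would, in place of code of your own. Each camera call takes 0.05 s, during which the arm holds its last target. There are 200 camera calls.

## Working session

There is one attempt and no reset: what is moved stays moved. The work goes in short steps, Python scripts to look and compute and a tool call to move; the robot and the scene stay as the last step left them, time stands still between calls to the robot, and variables do not carry over. Pictures are saved under pics/ and viewed, at most 10 in all, crops included, and the job is handed in when it is done.

Besides the shell and the picture viewer there is one more tool, called after "Request:" as a command line: name --argument value ..., lists and objects as JSON in quotes. apply_moves: Moves the arm, as the interface text tells. Its arguments: {"type":"object","properties":{"rows":{"type":"array","items":{"type":"object","properties":{"x":{"type":"number"},"y":{"type":"number"},"z":{"type":"number"},"spin":{"type":"number"}}}},"gripper":{"type":"number"}},"required":["rows"]}

```bash
mkdir -p pics
cat > h.py <<'E'
import numpy as np, cv2
from cell import sensors, viewer, job
def cam(n):
    p=viewer.camera_params(n); f=192/np.tan(np.radians(p["vertical_fov"])/2)
    R=cv2.Rodrigues(np.array(p["rvec"],float))[0]; return f,p["cx"],p["cy"],R,np.array(p["tvec"],float).ravel()
def ray(c,u,v,z):
    f,cx,cy,R,t=c; C=-R.T@t; d=R.T@np.array([(u-cx)/f,(v-cy)/f,1]); return C+d*(z-C[2])/d[2]
def proj(c,P):
    f,cx,cy,R,t=c; q=R@np.array(P,float)+t; return np.array([cx+f*q[0]/q[2],cy+f*q[1]/q[2]])
def snap(n,fn):
    im=viewer.camera(n); cv2.imwrite("pics/"+fn,im[:,:,::-1]); return im
E
python3 - <<'E'
from h import *
a=snap("top","top0.png");b=snap("scene","sc0.png")
im=np.hstack([a,b])[:,:,::-1]; 
cv2.imwrite("pics/both.png",cv2.resize(np.vstack([a,b])[:,:,::-1],(800,1200))[:600]); cv2.imwrite("pics/both2.png",cv2.resize(b[:,:,::-1],(800,600)))
for n in("top","scene","wrist"):
    c=cam(n);print(n,c[0],c[1:3],-c[3].T@c[4],c[3][2])
print(sensors.read_state())
E
```

```text
top 405.62609916543073 (255.48857103425252, 190.11359946158936) [ 0.46492211 -0.05308275  1.28140308] [ 0.10293689 -0.01064169 -0.99463096]
scene 440.02726226673377 (260.1123213572791, 188.52504217640296) [ 1.15150261 -0.43284888  1.09733985] [-0.45847797  0.29646434 -0.83779881]
wrist 274.36092617149063 (255.91857758444485, 188.10261743458616) [0.14681903 0.66261882 0.38316247] [ 0.26108522 -0.08954566 -0.96115352]
{'t': 0.1, 'qpos': array([ 1.21308679e+00,  2.64664176e-01,  1.60522238e+00,  4.71703120e-06,
        1.27370476e+00, -3.69027412e-02]), 'joint_velocities': array([-0.00059868,  0.00024317, -0.00390059, -0.0012881 ,  0.00137708,
       -0.00046458]), 'joint_efforts': array([ 1.29436503e-04, -5.03611171e+01, -3.58075440e+01,  7.30452547e-02,
        2.32860446e-02, -2.52612625e-05]), 'tool_pos': array([0.21263572, 0.63998466, 0.24852981]), 'tool_rot': array([-5.01702624e-01, -3.10087086e+00,  3.07680639e-03]), 'contact_force': array([ 0.28320479, -1.42414487,  0.05137972]), 'ft_torque': array([ 0.00479317,  0.00532948, -0.02609031]), 'gripper_force': 0.0, 'opening': 0.08801351857036233}
```

View pics/both.png

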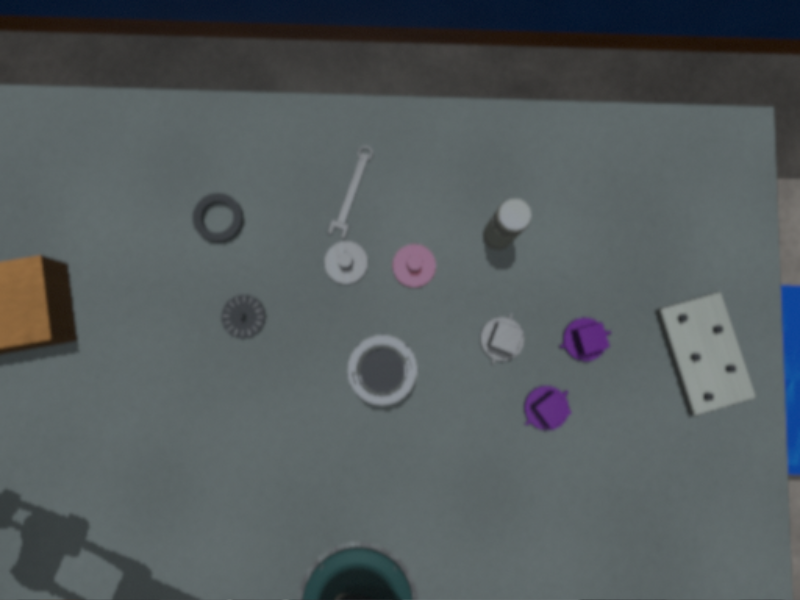

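View pics/both2.png

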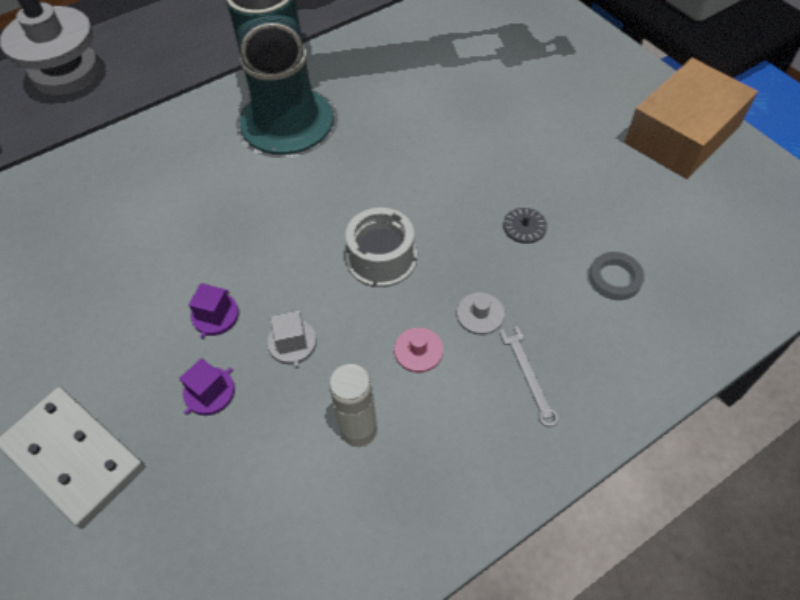

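The top view (800x600) shows the clutch plate (243,316), pressure plate in silver (346,262), with a pink look-alike at (415,266), and ring in silver (502,339), with purple look-alikes at (586,339) and (547,408). The drum is at (382,371). The silver pressure plate and ring fit the description. I'll confirm them in a crop and measure.

```bash
cat > m.py <<'E'
from h import *
im=cv2.imread("pics/top0.png"); c=cam("top")
crop=im[125:285,130:400]; cv2.imwrite("pics/crop0.png",cv2.resize(crop,(800,474),interpolation=cv2.INTER_CUBIC))
hsv=cv2.cvtColor(im,cv2.COLOR_BGR2HSV); v=hsv[...,2].astype(int); s=hsv[...,1]
bgv=cv2.medianBlur(hsv[...,2],5)
print("bg",im[230,180],im[150,290])
def blob(mask,lo,hi):
    m=cv2.morphologyEx(mask.astype(np.uint8),cv2.MORPH_OPEN,np.ones((2,2)))
    for k in cv2.findContours(m,cv2.RETR_EXTERNAL,cv2.CHAIN_APPROX_NONE)[0]:
        A=cv2.contourArea(k); (x,y),r=cv2.minEnclosingCircle(k)
        if A>150 and 120<x<400 and 80<y<300: print(int(A),"encl",round(x,1),round(y,1),round(r,1),"ell",np.round(cv2.fitEllipse(k)[0],1),np.round(cv2.fitEllipse(k)[1],1), "xy@.01",np.round(ray(c,x,y,.01)[:2],4),"@.079",np.round(ray(c,*cv2.fitEllipse(k)[0],.079)[:2],4))
print("bright");blob((v>140)&(s<40),0,0)
print("dark");blob(v<80,0,0)
E
python3 m.py
```

```text
bg [102 101  92] [107 106  98]
bright
371 encl 245.0 237.0 21.6 ell [244.9 237.3] [39.4 40.4] xy@.01 [ 0.4489 -0.0377] @.079 [ 0.449  -0.0383]
185 encl 325.7 215.9 10.1 ell [325.2 216.1] [15.3 17.6] xy@.01 [ 0.5209 -0.2889] @.079 [ 0.5172 -0.2747]
473 encl 222.0 168.5 12.8 ell [221.9 168.4] [24.4 24.8] xy@.01 [0.6626 0.0411] @.079 [0.652  0.0362]
249 encl 330.1 137.8 9.4 ell [330.2 137.6] [17.4 18.3] xy@.01 [ 0.7711 -0.3014] @.079 [ 0.755  -0.2881]
dark
567 encl 245.3 237.2 14.3 ell [244.9 237.2] [26.1 27.8] xy@.01 [ 0.4483 -0.0385] @.079 [ 0.4493 -0.0384]
285 encl 156.4 203.4 13.7 ell [155.  203.2] [20.  23.9] xy@.01 [0.5465 0.2423] @.079 [0.5425 0.2306]
466 encl 321.0 155.0 17.5 ell [320.5 156.1] [20.8 32.3] xy@.01 [ 0.7145 -0.2726] @.079 [ 0.6975 -0.2592]
777 encl 140.6 140.7 16.6 ell [140.6 140.7] [30.7 32.3] xy@.01 [0.7447 0.3025] @.079 [0.7295 0.2831]
```

View pics/crop0.png

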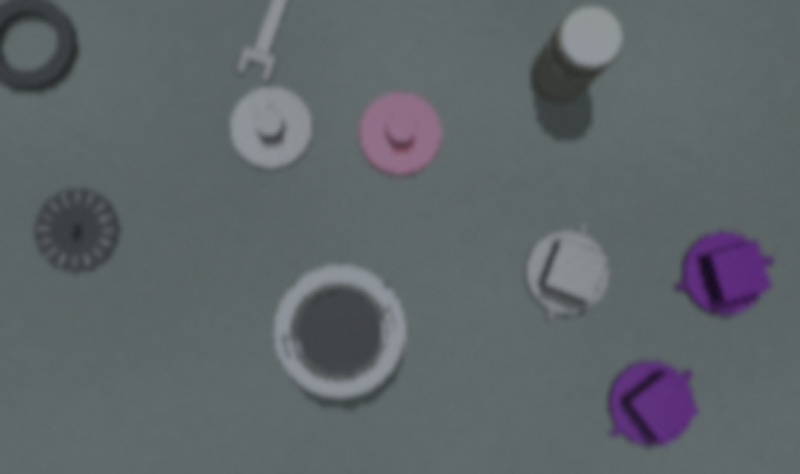

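The crop confirms it: silver pressure plate at (270,127), silver ring at (567,272) with pins at about (551,315) and (585,230). The drum slots are near (290,347) and (391,322). First move is to hover over the clutch plate.

```bash
cat >> h.py <<'E'
from scipy.spatial.transform import Rotation as Ro
def to(x,y,z,th=None):
    "shift (cm) in tool axes, spin deg, to world x,y,z with tool-y angle th"
    s=sensors.read_state(); R=Ro.from_rotvec(s["tool_rot"]).as_matrix()
    d=R.T@(np.array([x,y,z])-s["tool_pos"])*100
    t0=np.arctan2(R[1,1],R[0,1]); sp=0 if th is None else np.degrees(t0-th)
    sp=(sp+180)%360-180
    print("shift",np.round(d,2),"spin",round(sp,1),"q6",round(s["qpos"][5],3),"th",round(t0,4),"t",s["t"],"tilt",np.round(R[2],4))
E
python3 - <<'E'
from h import *
to(.5465,.2423,.17,.417)
E
```

```text
shift [-44.22 -27.2    7.9 ] spin 47.7 q6 -0.037 th 1.25 t 0.1 tilt [ 1.e-04 -2.e-03 -1.e+00]
```

Request:
apply_moves --rows '[{"x": -11, "y": -6.8, "z": 2, "spin": 10}, {"x": -22, "y": -13.6, "z": 4, "spin": 20}, {"x": -33, "y": -20.4, "z": 6, "spin": 30}, {"x": -44.2, "y": -27.2, "z": 7.9, "spin": 47.7}, {"x": -44.2, "y": -27.2, "z": 7.9, "spin": 47.7}, {"x": -44.2, "y": -27.2, "z": 7.9, "spin": 47.7}, {"x": -44.2, "y": -27.2, "z": 7.9, "spin": 47.7}, {"x": -44.2, "y": -27.2, "z": 7.9, "spin": 47.7}, {"x": -44.2, "y": -27.2, "z": 7.9, "spin": 47.7}, {"x": -44.2, "y": -27.2, "z": 7.9, "spin": 47.7}]' --gripper 5

```text
t: 1.35
tool_pos: [0.547, 0.2412, 0.1697]
tool_rot: [-1.717, -2.63, 0.002]
contact_force: [-0.6, 0.0, 0.7]
opening: 0.0499
gripper_force: 0.0
```

Run:
```python
from h import *
c=cam("wrist"); im=snap("wrist","w1.png"); c2=cam("wrist"); print(sensors.read_state()["tool_pos"], np.abs(c[4]-c2[4]).max())
g=cv2.cvtColor(im,cv2.COLOR_RGB2GRAY)
m=(cv2.GaussianBlur(g,(5,5),0)<80).astype(np.uint8)
for k in cv2.findContours(m,cv2.RETR_EXTERNAL,cv2.CHAIN_APPROX_NONE)[0]:
    if cv2.contourArea(k)>800:
        e=cv2.fitEllipse(k); print(cv2.contourArea(k),e,ray(c,*e[0],.008))
print(proj(c,[.5465,.2423,.034]))
to(.5465,.2423,.17,.417)
```

```text
[0.54637345 0.24237873 0.17002134] 0.0005378704320019891
70066.0 ((255.52891540527344, 311.8161315917969), (161.55157470703125, 666.619140625), 89.99736022949219) [0.62033128 0.07555023 0.008     ]
1004.5 ((452.9438171386719, 198.9209442138672), (48.91990280151367, 60.79003143310547), 51.57917785644531) [0.7636186  0.30639316 0.008     ]
882.0 ((462.7618103027344, 203.75735473632812), (99.60548400878906, 127.09879302978516), 103.43879699707031) [0.77724169 0.30605178 0.008     ]
2945.5 ((258.6089782714844, 167.3328399658203), (62.89081954956055, 67.30570220947266), 94.95677947998047) [0.54698841 0.25087985 0.008     ]
[254.93710679 179.94072928]
shift [-0.01  0.01  0.  ] spin -0.1 q6 -0.04 th 0.4154 t 1.4 tilt [ 5.0e-04 -1.4e-03 -1.0e+00]
```

View pics/w1.png

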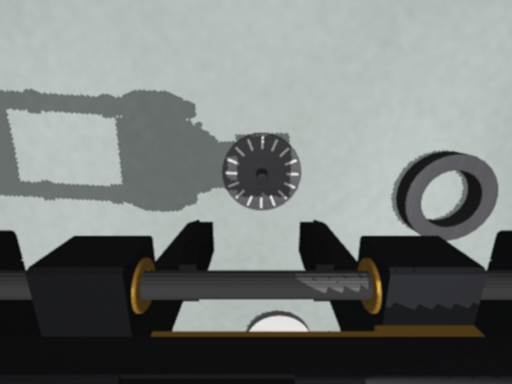

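Wrist view: clutch plate disc centred at about (261.5,171), hub top at about (262,173), gear ring at (445,195).

Run:
```python
from h import *
c=cam("wrist"); im=cv2.imread("pics/w1.png",0)
r=cv2.HoughCircles(cv2.medianBlur(im,3),cv2.HOUGH_GRADIENT,1,200,param1=100,param2=15,minRadius=34,maxRadius=44);print(r)
for u,v,z in((261.5,171,.008),(262,173,.03),(r[0][0][0],r[0][0][1],.008)): print(ray(c,u,v,z))
```

```text
[[[260.5 170.5  39. ]
  [459.5 190.5  37.9]]]
[0.5509831  0.24960079 0.008     ]
[0.54996384 0.25217344 0.03      ]
[0.54974184 0.24966942 0.008     ]
```

Run:
```python
from h import *
to(.550,.250,.075)
```

```text
shift [0.55 0.65 9.5 ] spin 0 q6 -0.04 th 0.4154 t 1.4 tilt [ 5.0e-04 -1.4e-03 -1.0e+00]
```

Request:
apply_moves --rows '[{"x": 0.55, "y": 0.65, "z": 5}, {"x": 0.55, "y": 0.65, "z": 9.5}, {"x": 0.55, "y": 0.65, "z": 9.5}, {"x": 0.55, "y": 0.65, "z": 9.5}]'

```text
$.rows[0]: bad value
```

Run:
```python
from h import *
c=cam("wrist"); im=snap("wrist","w2.png"); c=cam("wrist")
im=cv2.cvtColor(im,cv2.COLOR_RGB2GRAY)
r=cv2.HoughCircles(cv2.medianBlur(im,3),cv2.HOUGH_GRADIENT,1,200,param1=100,param2=12,minRadius=50,maxRadius=90);print(r)
for u,v,q in r[0]: print(ray(c,u,v,.008))
to(.550,.250,.021)
for z in(.008,.034): print(proj(c,[.55,.25,z]))
```

```text
[[[449.5 207.5  55.7]
  [230.5 247.5  83.9]]]
[0.76565255 0.2988445  0.008     ]
[0.55522131 0.14965319 0.008     ]
shift [ 0.46  0.66 14.93] spin 0 q6 -0.04 th 0.4169 t 1.45 tilt [ 6.0e-04 -1.1e-03 -1.0e+00]
[260.75748654 171.0557264 ]
[261.15721737 176.59469853]
```

View pics/w2.png

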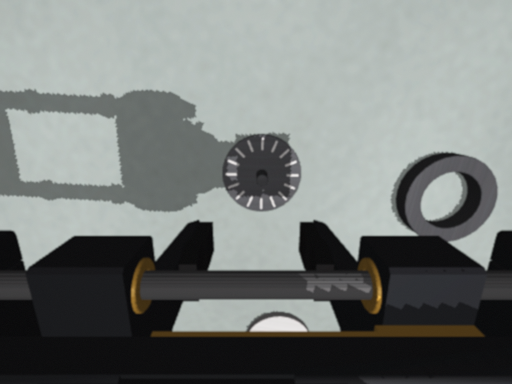

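The move was refused because a row needs all its fields, so the picture is unchanged: plate at (261,172). I'll send it again with "spin" included.

Request:
apply_moves --rows '[{"x": 0.5, "y": 0.65, "z": 5, "spin": 0}, {"x": 0.5, "y": 0.65, "z": 9.5, "spin": 0}, {"x": 0.5, "y": 0.65, "z": 9.5, "spin": 0}, {"x": 0.5, "y": 0.65, "z": 9.5, "spin": 0}]'

```text
t: 1.95
tool_pos: [0.5508, 0.2515, 0.0772]
tool_rot: [1.711, 2.634, 0.002]
contact_force: [-0.5, 0.5, 0.5]
opening: 0.0502
gripper_force: 0.0
```

Run:
```python
from h import *
im=snap("wrist","w3.png"); c=cam("wrist")
im=cv2.cvtColor(im,cv2.COLOR_RGB2GRAY)
m=(im<75).astype(np.uint8)
r=cv2.HoughCircles(cv2.medianBlur(im,3),cv2.HOUGH_GRADIENT,1,200,param1=100,param2=12,minRadius=55,maxRadius=80);print(r)
for u,v,q in r[0]: print(ray(c,u,v,.008))
to(.550,.250,.021)
for z in(.008,.034): print(proj(c,[.55,.25,z]))
```

```text
[[[253.5  207.5   55.35]
  [504.5  253.5   74.8 ]
  [ 25.5  190.5   64.7 ]]]
[0.55312032 0.24728028 0.008     ]
[0.76157177 0.29506014 0.008     ]
[0.38567644 0.18831481 0.008     ]
shift [-0.08 -0.24  5.71] spin 0 q6 -0.032 th 0.4186 t 2.0 tilt [-1.0e-04  3.6e-03 -1.0e+00]
[251.27691135 203.02280485]
[250.79367333 215.27572903]
```

View pics/w3.png

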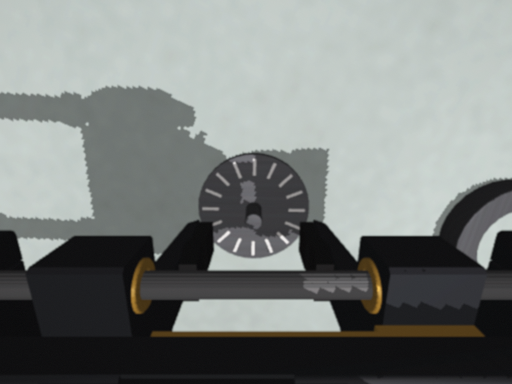

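Disc centre is (253.5,207) and the hub tip is about (254,221), which puts the plate at (0.553, 0.247). I'll go down and grip.

Run:
```python
from h import *
print(ray(cam("wrist"),254,220,.034))
to(.553,.247,.021)
```

```text
[0.55348229 0.24766198 0.034     ]
shift [-0.47 -0.08  5.71] spin 0 q6 -0.032 th 0.4186 t 2.0 tilt [-1.0e-04  3.6e-03 -1.0e+00]
```

Request:
apply_moves --rows '[{"x": -0.4, "y": -0.2, "z": 3, "spin": 0}, {"x": -0.4, "y": -0.2, "z": 5, "spin": 0}, {"x": -0.4, "y": -0.2, "z": 5.3, "spin": 0}, {"x": -0.4, "y": -0.2, "z": 5.3, "spin": 0}, {"x": -0.4, "y": -0.2, "z": 5.3, "spin": 0}]'

```text
t: 2.62
tool_pos: [0.5511, 0.2462, 0.0238]
tool_rot: [1.712, 2.633, 0.002]
contact_force: [-0.2, -0.5, 0.4]
opening: 0.0505
gripper_force: 0.0
```

Run:
```python
from h import *
to(.553,.247,.021)
```

```text
shift [-0.01  0.2   0.28] spin 0 q6 -0.039 th 0.4175 t 2.625 tilt [-0.      0.0019 -1.    ]
```

Request:
apply_moves --rows '[{"x": 0, "y": 0.2, "z": 0.15, "spin": 0}, {"x": 0, "y": 0.2, "z": 0.15, "spin": 0}, {"x": 0, "y": 0.2, "z": 0.15, "spin": 0}, {"x": 0, "y": 0.2, "z": 0.15, "spin": 0}, {"x": 0, "y": 0.2, "z": 0.15, "spin": 0}, {"x": 0, "y": 0.2, "z": 0.15, "spin": 0}]' --gripper 0.5

```text
t: 3.38
tool_pos: [0.5519, 0.2465, 0.0212]
tool_rot: [-1.713, -2.633, 0.001]
contact_force: [-1.0, -0.2, 0.3]
opening: 0.0106
gripper_force: 30.0
```

Run:
```python
from h import *
s=sensors.read_state();print(s["tool_pos"],s["opening"],s["gripper_force"])
to(.449,-.0385,.18,-.085)
```

```text
[0.55188256 0.24651614 0.02121692] 0.01062324016604846 29.999120123684406
shift [-21.88 -20.97 -15.87] spin 28.8 q6 -0.039 th 0.4175 t 3.375 tilt [-0.e+00 -4.e-04 -1.e+00]
```

Request:
apply_moves --rows '[{"x": 0, "y": 0, "z": -2, "spin": 0}, {"x": 0, "y": 0, "z": -5, "spin": 0}, {"x": 0, "y": 0, "z": -10, "spin": 0}, {"x": -3, "y": -3, "z": -15, "spin": 0}, {"x": -8, "y": -6, "z": -18.5, "spin": 7}, {"x": -14, "y": -10, "z": -18.5, "spin": 14}, {"x": -20, "y": -14, "z": -18.5, "spin": 21}, {"x": -26, "y": -18, "z": -18.5, "spin": 28.8}, {"x": -32, "y": -22, "z": -18.5, "spin": 28.8}, {"x": -32, "y": -25, "z": -18.5, "spin": 28.8}, {"x": -32, "y": -25, "z": -18.5, "spin": 28.8}, {"x": -32, "y": -25, "z": -18.5, "spin": 28.8}, {"x": -32, "y": -25, "z": -18.5, "spin": 28.8}]'

```text
t: 5.0
tool_pos: [0.4539, -0.1462, 0.2066]
tool_rot: [2.312, 2.126, 0.001]
contact_force: [-0.1, -0.1, -1.1]
opening: 0.011
gripper_force: 30.0
```

Run:
```python
from h import *
im=snap("wrist","w4.png"); c=cam("wrist"); s=sensors.read_state();print(s["tool_pos"],s["opening"],s["gripper_force"])
to(.449,-.0385,.18,-.085)
print(proj(c,[.449,-.0385,.079]),[proj(c,[.449+.056*np.cos(a),-.0385+.056*np.sin(a),.079]).round() for a in np.arange(0,6.3,1.571)])
```

```text
[ 0.45398426 -0.14608302  0.20652082] 0.010816660414157596 29.99928591772914
shift [10.68 -1.39  2.65] spin 0.1 q6 -0.281 th -0.0831 t 5.05 tilt [ 2.e-04  6.e-04 -1.e+00]
[238.48946123  67.02277133] [array([302.,  61.]), array([232.,  -6.]), array([176.,  73.]), array([245., 131.]), array([302.,  61.])]
```

View pics/w4.png

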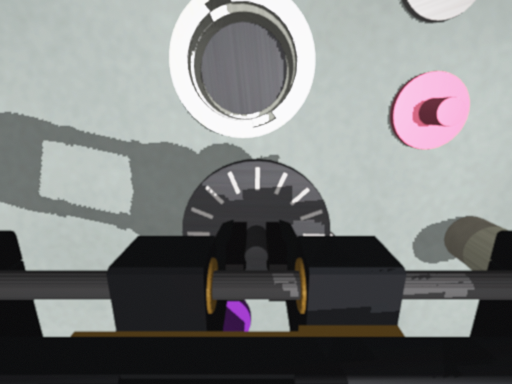

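The drum rim is centred at about (242.5,64), with slot nicks near (212,10) and (266,120). The plate hangs level from the fingers. I'll fit the rim and sample brightness around the ledge radius to find the slots.

```bash
cat > d.py <<'E'
from h import *
import sys
im=cv2.imread("pics/"+sys.argv[1]); c=cam("wrist"); g=cv2.cvtColor(im,cv2.COLOR_BGR2GRAY).astype(np.float32)
m=(g>235).astype(np.uint8)
ks=cv2.findContours(m,cv2.RETR_EXTERNAL,cv2.CHAIN_APPROX_NONE)[0]; k=max(ks,key=cv2.contourArea)
k=np.array([p for p in k[:,0] if 3<p[1]<380])
P=np.array([ray(c,u,v,.079)[:2] for u,v in k])
from scipy.optimize import least_squares
r=least_squares(lambda q:np.hypot(P[:,0]-q[0],P[:,1]-q[1])-q[2],[.45,-.04,.064],loss="soft_l1",f_scale=.001).x
print("drum",r)
for rad in(.050,.0525,.0545):
    A=np.arange(0,360,5);o=[]
    for a in np.radians(A):
        u,v=proj(c,[r[0]+rad*np.cos(a),r[1]+rad*np.sin(a),.079]); o.append(int(g[int(round(v)),int(round(u))]) if 0<=v<383 and 0<=u<511 else -1)
    print(rad,list(zip(A[::1],o)) if rad==.0525 else o)
E
python3 d.py w4.png
```

```text
drum [ 0.4474857  -0.03903342  0.05634382]
0.05 [128, 152, 155, 170, 176, 177, 181, 184, 183, 180, 182, 173, 166, 172, 135, 141, 118, 102, 125, 149, 101, 100, 70, 249, 250, 250, 249, 249, 249, 250, 250, 250, 250, 250, 250, 250, 250, 250, 250, 250, 250, 250, 250, 250, 250, 250, 250, 250, 250, 250, 250, 250, 250, 250, 250, 250, 248, 251, 251, 251, 196, 184, 251, 246, 203, 183, 111, 89, 110, 133, 141, 121]
0.0525 [(np.int64(0), 130), (np.int64(5), 114), (np.int64(10), 106), (np.int64(15), 104), (np.int64(20), 111), (np.int64(25), 87), (np.int64(30), 80), (np.int64(35), 73), (np.int64(40), 83), (np.int64(45), 75), (np.int64(50), 69), (np.int64(55), 91), (np.int64(60), 112), (np.int64(65), 136), (np.int64(70), 149), (np.int64(75), 139), (np.int64(80), -1), (np.int64(85), -1), (np.int64(90), -1), (np.int64(95), 68), (np.int64(100), 68), (np.int64(105), 71), (np.int64(110), 72), (np.int64(115), 250), (np.int64(120), 249), (np.int64(125), 249), (np.int64(130), 249), (np.int64(135), 249), (np.int64(140), 249), (np.int64(145), 249), (np.int64(150), 250), (np.int64(155), 249), (np.int64(160), 2
[... 521 characters left out ...]
280), 238), (np.int64(285), 229), (np.int64(290), 237), (np.int64(295), 234), (np.int64(300), 182), (np.int64(305), 200), (np.int64(310), 250), (np.int64(315), 250), (np.int64(320), 250), (np.int64(325), 251), (np.int64(330), 251), (np.int64(335), 251), (np.int64(340), 251), (np.int64(345), 241), (np.int64(350), 222), (np.int64(355), 148)]
0.0545 [250, 245, 244, 249, 245, 247, 250, 225, 245, 246, 248, 250, 248, 249, -1, -1, -1, -1, -1, -1, -1, 70, 72, 249, 249, 249, 249, 249, 249, 249, 250, 250, 250, 250, 250, 250, 250, 250, 250, 250, 250, 250, 250, 250, 250, 250, 250, 250, 250, 250, 250, 250, 250, 250, 250, 250, 250, 244, 218, 209, 152, 161, 250, 250, 250, 250, 250, 250, 250, 250, 251, 250]
```

```bash
python3 - <<'E'
s=open("d.py").read()
s=s.replace("k=np.array([p for p in k[:,0] if 3<p[1]<380])","k=cv2.convexHull(k)[:,0]; k=np.array([p for p in k if 3<p[1]<380])")
s=s.replace("-q[2],[.45,-.04,.064]","-.064,[.45,-.04]")
s=s[:s.index("for rad")]+'''A=np.arange(0,360,4)
for rad in(.050,.052):
    o=[]
    for a in np.radians(A):
        u,v=proj(c,[r[0]+rad*np.cos(a),r[1]+rad*np.sin(a),.079]); o.append(int(g[int(round(v)),int(round(u))]) if 0<=v<383 and 0<=u<511 else -1)
    print(rad,[(int(a),x) for a,x in zip(A,o) if x<235])
'''
open("d.py","w").write(s)
E
python3 d.py w4.png; python3 -c "
import cv2;i=cv2.imread('pics/w4.png');cv2.imwrite('pics/c4.png',cv2.resize(i[0:150,160:330],(680,600),interpolation=cv2.INTER_CUBIC))"
```

```text
drum [ 0.45231779 -0.03585198]
0.05 [(72, -1), (76, -1), (80, -1), (84, -1), (88, -1), (92, -1), (96, -1), (100, 69), (104, 67), (108, 68), (112, 71), (116, 69), (296, 185)]
0.052 [(68, -1), (72, -1), (76, -1), (80, -1), (84, -1), (88, -1), (92, -1), (96, -1), (100, -1), (104, -1), (108, 67), (112, 70), (116, 72), (296, 186)]
```

View pics/c4.png

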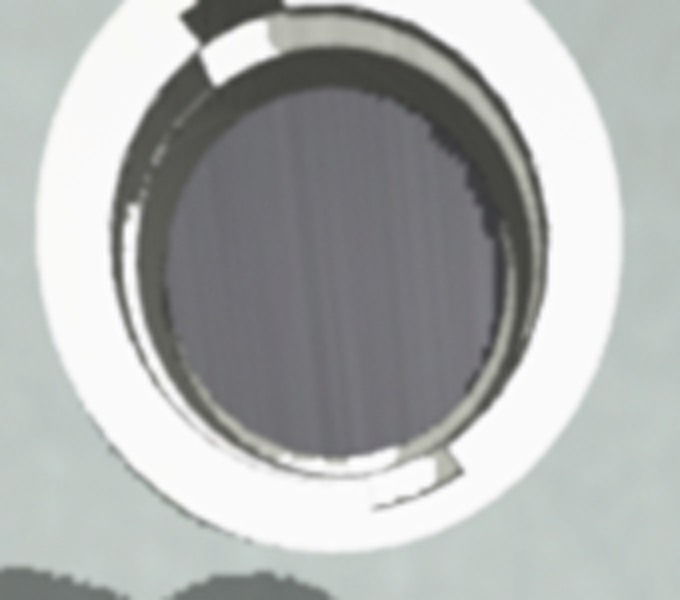

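The crop shows the lower slot's outer corners at original pixels (253,126) and (275.5,117.5), and the upper slot's left edge at (205.8,3.8). Drum centre is about (0.4523,-0.0359).

Run:
```python
from h import *
c=cam("wrist"); C=np.array([.4523,-.0359])
for u,v in((253,126.2),(275.5,117.5),(205.75,3.75),(212.5,21),(231.2,2)):
    d=ray(c,u,v,.079)[:2]-C; print(np.hypot(*d).round(4),np.degrees(np.arctan2(d[1],d[0])).round(1))
# plate disc under fingers
to(.4523,-.0359,.19)
# hull of plate top edge
print(proj(c,[.45398,-.14608,.2065-.013]), [proj(c,[.45398+.044*np.cos(a),-.14608+.044*np.sin(a),.1935]).round(1) for a in (0,.785,1.571,2.356,3.1416)])
```

```text
0.0547 -84.7
0.0552 -61.3
0.0545 118.0
0.0411 121.7
0.0478 95.2
shift [10.97 -1.08  1.65] spin 0 q6 -0.281 th -0.0831 t 5.05 tilt [ 2.e-04  6.e-04 -1.e+00]
[253.47877874 234.75258195] [array([328.4, 229. ]), array([304.6, 179.5]), array([246.6, 161.2]), array([193.4, 188.4]), array([179.5, 240.4])]
```

Run:
```python
from h import *
to(.451,-.0368,.12)
```

```text
shift [10.86 -1.21  8.65] spin 0 q6 -0.281 th -0.0831 t 5.05 tilt [ 2.e-04  6.e-04 -1.e+00]
```

Request:
apply_moves --rows '[{"x": 5, "y": -0.6, "z": 2, "spin": 0}, {"x": 10, "y": -1.2, "z": 4, "spin": 0}, {"x": 10.9, "y": -1.2, "z": 7, "spin": 0}, {"x": 10.9, "y": -1.2, "z": 8.6, "spin": 0}, {"x": 10.9, "y": -1.2, "z": 8.6, "spin": 0}, {"x": 10.9, "y": -1.2, "z": 8.6, "spin": 0}, {"x": 10.9, "y": -1.2, "z": 8.6, "spin": 0}]'

```text
t: 5.92
tool_pos: [0.4517, -0.0383, 0.1214]
tool_rot: [2.314, 2.122, 0.002]
contact_force: [0.1, -0.9, -1.8]
opening: 0.0108
gripper_force: 30.0
```

Run:
```python
from h import *
to(.451,-.0368,.0625)
```

```text
shift [ 0.15 -0.1   5.89] spin 0 q6 -0.053 th -0.0862 t 5.925 tilt [-2.0e-04  2.3e-03 -1.0e+00]
```

Request:
apply_moves --rows '[{"x": 0.1, "y": -0.1, "z": 2, "spin": 0}, {"x": 0.1, "y": -0.1, "z": 4, "spin": 0}, {"x": 0.1, "y": -0.1, "z": 5, "spin": 0}, {"x": 0.1, "y": -0.1, "z": 5.5, "spin": 0}, {"x": 0.1, "y": -0.1, "z": 5.8, "spin": 0}, {"x": 0.1, "y": -0.1, "z": 5.8, "spin": 0}, {"x": 0.1, "y": -0.1, "z": 5.8, "spin": 0}]'

```text
t: 6.8
tool_pos: [0.4501, -0.0366, 0.0627]
tool_rot: [2.313, 2.124, 0.001]
contact_force: [0.5, -0.4, -2.3]
opening: 0.0109
gripper_force: 30.0
```

Request:
apply_moves --rows '[{"x": 0, "y": 0, "z": 0.15, "spin": 0}, {"x": 0, "y": 0, "z": 0.15, "spin": 0}, {"x": 0, "y": 0, "z": 0.15, "spin": 0}]'

```text
t: 7.18
tool_pos: [0.4502, -0.0366, 0.0611]
tool_rot: [2.313, 2.124, 0.001]
contact_force: [1.0, -0.1, 1.3]
opening: 0.011
gripper_force: 30.0
```

Request:
apply_moves --rows '[{"x": 0, "y": 0, "z": 0.1, "spin": 0}, {"x": 0, "y": 0, "z": 0.1, "spin": 0}, {"x": 0, "y": 0, "z": 0, "spin": 0}, {"x": 0, "y": 0, "z": -4, "spin": 0}, {"x": 0, "y": 0, "z": -8, "spin": 0}, {"x": 0, "y": 0, "z": -11, "spin": 0}]' --gripper 3

```text
t: 7.92
tool_pos: [0.4501, -0.0366, 0.1725]
tool_rot: [2.313, 2.124, 0.002]
contact_force: [0.1, 0.1, -0.4]
opening: 0.0302
gripper_force: 0.0
```

Run:
```python
from h import *
print(sensors.read_state()["opening"])
to(.662,.041,.16,.04)
```

```text
0.03018181054729129
shift [ 9.54 20.45  1.28] spin -7.2 q6 -0.051 th -0.0851 t 7.925 tilt [-1.0e-04  1.6e-03 -1.0e+00]
```

Request:
apply_moves --rows '[{"x": 2.5, "y": 5.5, "z": 0.4, "spin": -2}, {"x": 5, "y": 11, "z": 0.8, "spin": -4}, {"x": 7.5, "y": 16, "z": 1.2, "spin": -7}, {"x": 9.5, "y": 20.4, "z": 1.3, "spin": -7}, {"x": 9.5, "y": 20.4, "z": 1.3, "spin": -7}, {"x": 9.5, "y": 20.4, "z": 1.3, "spin": -7}, {"x": 9.5, "y": 20.4, "z": 1.3, "spin": -7}, {"x": 9.5, "y": 20.4, "z": 1.3, "spin": -7}]' --gripper 5

```text
t: 8.93
tool_pos: [0.6602, 0.0402, 0.1582]
tool_rot: [2.181, 2.261, 0.0]
contact_force: [-0.1, 0.2, 0.3]
opening: 0.0498
gripper_force: 0.0
```

Run:
```python
from h import *
im=snap("wrist","w5.png"); c=cam("wrist")
to(.662,.041,.027)
hsv=cv2.cvtColor(im,cv2.COLOR_RGB2HSV)
g=cv2.cvtColor(im,cv2.COLOR_RGB2GRAY)
print(proj(c,[.662,.041,.01]),proj(c,[.662,.041,.044]))
for u,v,q in cv2.HoughCircles(cv2.medianBlur(g,3),cv2.HOUGH_GRADIENT,1,60,param1=100,param2=15,minRadius=15,maxRadius=50)[0]: print(u,v,q,hsv[int(v),int(u)],ray(c,u,v,.01)[:2],ray(c,u,v,.044)[:2])
```

```text
shift [ 0.06  0.16 13.12] spin 0 q6 -0.013 th 0.0364 t 8.975 tilt [-0.e+00  4.e-04 -1.e+00]
[256.0703029  177.99435604] [256.1043088  186.69741471]
262.5 173.5 40.2 [  0   5 145] [0.668609   0.04613569] [0.66747087 0.05395761]
253.5 292.5 41.4 [135   8  61] [ 0.66414756 -0.10107239] [ 0.6635457  -0.07555577]
332.5 291.5 44.9 [150   2 109] [ 0.75911784 -0.09620177] [ 0.74710037 -0.07127061]
64.5 225.5 49.4 [36 14 88] [ 0.45030579 -0.02140609] [ 0.47540814 -0.00546551]
177.5 293.5 42.5 [135   9  60] [ 0.57259486 -0.10582132] [ 0.58299782 -0.07973387]
419.5 282.5 49.4 [114  26  49] [ 0.86126575 -0.07995509] [ 0.8369699  -0.05697681]
462.5 205.5 18.0 [  0   5 214] [0.88864976 0.0183303 ] [0.86106229 0.02949448]
```

View pics/w5.png

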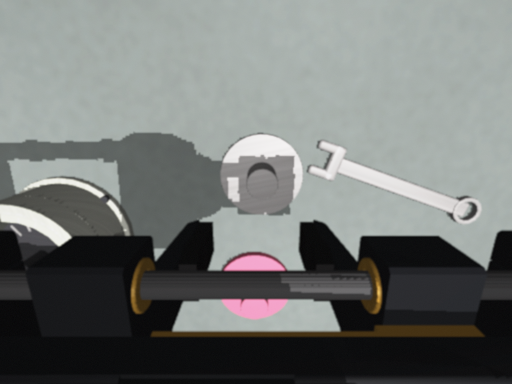

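Plate circle is at (262.5,173.5), r 40, giving (0.668,0.046). The spanner jaw at (320,160) stays clear. I'll descend part-way and remeasure.

Request:
apply_moves --rows '[{"x": 0.5, "y": 0.7, "z": 4, "spin": 0}, {"x": 0.5, "y": 0.7, "z": 7.5, "spin": 0}, {"x": 0.5, "y": 0.7, "z": 7.5, "spin": 0}, {"x": 0.5, "y": 0.7, "z": 7.5, "spin": 0}, {"x": 0.5, "y": 0.7, "z": 7.5, "spin": 0}]'

```text
t: 9.6
tool_pos: [0.6694, 0.0459, 0.0852]
tool_rot: [2.178, 2.26, 0.004]
contact_force: [-0.5, -0.2, 0.6]
opening: 0.05
gripper_force: 0.0
```

Run:
```python
from h import *
im=snap("wrist","w6.png"); c=cam("wrist")
to(.668,.045,.027)
g=cv2.cvtColor(im,cv2.COLOR_RGB2GRAY)
print(proj(c,[.668,.045,.01]),proj(c,[.668,.045,.044]))
for a,b in((50,62),(16,34)):
  for u,v,q in cv2.HoughCircles(cv2.medianBlur(g,3)[:240],cv2.HOUGH_GRADIENT,1,30,param1=80,param2=12,minRadius=a,maxRadius=b)[0][:4]: print(u,v,q,ray(c,u,v,.01)[:2],ray(c,u,v,.044)[:2])
```

```text
shift [-0.09 -0.15  5.8 ] spin 0 q6 -0.005 th 0.0369 t 9.65 tilt [-0.      0.0036 -1.    ]
[252.1371763  201.73617492] [251.66506145 217.7733877 ]
250.5 202.5 53.5 [0.6667007  0.04430174] [0.66684707 0.05606398]
250.5 207.5 21.6 [0.66683682 0.04001533] [0.66696111 0.05247259]
331.5 180.5 24.3 [0.73005069 0.06495071] [0.71992513 0.0733648 ]
269.5 180.5 27.9 [0.68110211 0.06317535] [0.67891335 0.07187731]
43.5 197.5 24.5 [0.50091226 0.04257568] [0.52794052 0.05461779]
```

Request:
apply_moves --rows '[{"x": -0.1, "y": -0.2, "z": 3, "spin": 0}, {"x": -0.1, "y": -0.2, "z": 5.2, "spin": 0}, {"x": -0.1, "y": -0.2, "z": 5.6, "spin": 0}, {"x": -0.1, "y": -0.2, "z": 5.6, "spin": 0}, {"x": -0.1, "y": -0.2, "z": 5.6, "spin": 0}]'

```text
t: 10.28
tool_pos: [0.6668, 0.045, 0.0278]
tool_rot: [2.179, 2.261, 0.002]
contact_force: [0.3, -0.5, 0.8]
opening: 0.05
gripper_force: 0.0
```

Request:
apply_moves --rows '[{"x": 0, "y": 0, "z": 0, "spin": 0}, {"x": 0, "y": 0, "z": 0, "spin": 0}, {"x": 0, "y": 0, "z": 0, "spin": 0}, {"x": 0, "y": 0, "z": 0, "spin": 0}, {"x": 0, "y": 0, "z": 0, "spin": 0}]' --gripper 2.2

```text
t: 10.9
tool_pos: [0.6662, 0.0449, 0.0273]
tool_rot: [2.18, 2.262, 0.001]
contact_force: [-0.3, -0.2, 5.0]
opening: 0.0301
gripper_force: 30.0
```

Run:
```python
from h import *
to(.4505,-.155,.22,-.085)
print(sensors.read_state()["gripper_force"])
```

```text
shift [-19.18 -22.28 -19.28] spin 7.0 q6 -0.007 th 0.0371 t 10.9 tilt [-0.e+00  6.e-04 -1.e+00]
30.001284023746848
```

Request:
apply_moves --rows '[{"x": 0, "y": 0, "z": -2, "spin": 0}, {"x": 0, "y": 0, "z": -6, "spin": 0}, {"x": 0, "y": 0, "z": -11, "spin": 0}, {"x": -2, "y": -5, "z": -13, "spin": 2}, {"x": -4, "y": -10, "z": -13, "spin": 4}, {"x": -6, "y": -15, "z": -13, "spin": 7}, {"x": -7.3, "y": -20, "z": -13, "spin": 7}, {"x": -7.3, "y": -21.8, "z": -13, "spin": 7}, {"x": -7.3, "y": -21.8, "z": -13, "spin": 7}, {"x": -7.3, "y": -21.8, "z": -13, "spin": 7}, {"x": -7.3, "y": -21.8, "z": -13, "spin": 7}]'

```text
t: 12.28
tool_pos: [0.4522, -0.0359, 0.1571]
tool_rot: [2.313, 2.125, 0.001]
contact_force: [0.1, 0.3, -1.6]
opening: 0.0302
gripper_force: 30.0
```

Run:
```python
from h import *
to(.4513,-.0365,.0763)
s=sensors.read_state();print(s["opening"],s["contact_force"])
```

```text
shift [-0.07 -0.09  8.08] spin 0 q6 -0.05 th -0.0845 t 12.275 tilt [ 1.e-04  1.e-03 -1.e+00]
0.03024317568868182 [ 0.10206493  0.25923875 -1.57162702]
```

Request:
apply_moves --rows '[{"x": -0.05, "y": -0.08, "z": 3, "spin": 0}, {"x": -0.05, "y": -0.08, "z": 4.5, "spin": 0}, {"x": -0.05, "y": -0.08, "z": 5.5, "spin": 0}, {"x": -0.05, "y": -0.08, "z": 6.2, "spin": 0}, {"x": -0.05, "y": -0.08, "z": 6.8, "spin": 0}, {"x": -0.05, "y": -0.08, "z": 7.2, "spin": 0}]'

```text
t: 13.02
tool_pos: [0.4502, -0.0366, 0.0847]
tool_rot: [2.314, 2.125, 0.001]
contact_force: [-0.7, -0.3, -2.2]
opening: 0.0306
gripper_force: 30.0
```

Request:
apply_moves --rows '[{"x": 0, "y": 0, "z": 0.4, "spin": 0}, {"x": 0, "y": 0, "z": 0.8, "spin": 0}, {"x": 0, "y": 0, "z": 0.8, "spin": 0}, {"x": 0, "y": 0, "z": 0.8, "spin": 0}]'

```text
t: 13.52
tool_pos: [0.45, -0.0365, 0.0768]
tool_rot: [2.314, 2.125, 0.0]
contact_force: [-0.2, 0.2, -1.2]
opening: 0.0302
gripper_force: 30.0
```

Request:
apply_moves --rows '[{"x": 0, "y": 0, "z": 0.15, "spin": 0}, {"x": 0, "y": 0, "z": 0.15, "spin": 0}, {"x": 0, "y": 0, "z": 0.15, "spin": 0}]'

```text
t: 13.9
tool_pos: [0.4501, -0.0366, 0.0754]
tool_rot: [2.314, 2.125, 0.0]
contact_force: [0.5, 0.3, -2.2]
opening: 0.0303
gripper_force: 30.0
```

Request:
apply_moves --rows '[{"x": 0, "y": 0, "z": 0.1, "spin": 0}, {"x": 0, "y": 0, "z": 0.1, "spin": 0}]'

```text
t: 14.15
tool_pos: [0.4502, -0.0366, 0.0745]
tool_rot: [2.314, 2.125, 0.001]
contact_force: [-0.1, 1.2, 1.9]
opening: 0.0301
gripper_force: 30.0
```

Contact. Release to 4 cm and rise.

Request:
apply_moves --rows '[{"x": 0, "y": 0, "z": 0, "spin": 0}, {"x": 0, "y": 0, "z": 0, "spin": 0}, {"x": 0, "y": 0, "z": 0, "spin": 0}, {"x": 0, "y": 0, "z": -4, "spin": 0}, {"x": 0, "y": 0, "z": -8, "spin": 0}, {"x": 0, "y": 0, "z": -11, "spin": 0}]' --gripper 4

```text
t: 14.9
tool_pos: [0.4503, -0.0366, 0.186]
tool_rot: [2.313, 2.124, 0.002]
contact_force: [0.2, -0.2, -0.4]
opening: 0.04
gripper_force: 0.0
```

Run:
```python
from h import *
im=cv2.imread("pics/top0.png"); c=cam("top")
for z,pts in((.009,((551,315),(585,230))),(.01,((567,272),)),(.066,((578,270),))):
    P=[ray(c,130+u/2.963,125+v/2.963,z)[:2] for u,v in pts]; print(z,P)
    if len(P)==2: print("ang",np.arctan2(*(P[1]-P[0])[::-1]),(P[0]+P[1])/2)
to(.523,-.289,.2,1.19)
```

```text
0.009 [array([ 0.47210879, -0.25899307]), array([ 0.56295872, -0.29434913])]
ang -0.37113537017162657 [ 0.51753375 -0.2766711 ]
0.01 [array([ 0.51782061, -0.27536286])]
0.066 [array([ 0.5177968 , -0.27671275])]
shift [-24.53   9.39  -1.39] spin -73.1 q6 -0.051 th -0.0852 t 14.9 tilt [-1.0e-04  1.6e-03 -1.0e+00]
```

Request:
apply_moves --rows '[{"x": -5, "y": 1.7, "z": -1.4, "spin": -10}, {"x": -10, "y": 3.4, "z": -1.4, "spin": -20}, {"x": -15, "y": 5.2, "z": -1.4, "spin": -30}, {"x": -20, "y": 7, "z": -1.4, "spin": -40}, {"x": -23.6, "y": 8.9, "z": -1.4, "spin": -50}, {"x": -23.6, "y": 8.9, "z": -1.4, "spin": -60}, {"x": -23.6, "y": 8.9, "z": -1.4, "spin": -70}, {"x": -23.6, "y": 8.9, "z": -1.4, "spin": -73}, {"x": -23.6, "y": 8.9, "z": -1.4, "spin": -73}, {"x": -23.6, "y": 8.9, "z": -1.4, "spin": -73}, {"x": -23.6, "y": 8.9, "z": -1.4, "spin": -73}]' --gripper 8.8

```text
t: 16.27
tool_pos: [0.5185, -0.2792, 0.1982]
tool_rot: [-0.597, -3.084, -0.0]
contact_force: [-0.5, 0.3, -0.1]
opening: 0.088
gripper_force: 0.0
```

Run:
```python
from h import *
im=snap("wrist","w7.png"); c=cam("wrist"); cv2.imwrite("pics/c7.png",cv2.resize(im[60:260,130:400,::-1],(800,593),interpolation=cv2.INTER_CUBIC))
to(.519,-.279,.05)
g=cv2.cvtColor(im,cv2.COLOR_RGB2GRAY)
print(proj(c,[.519,-.279,.014]))
for u,v,q in cv2.HoughCircles(cv2.medianBlur(g,3)[:240],cv2.HOUGH_GRADIENT,1,30,param1=80,param2=12,minRadius=30,maxRadius=48)[0][:4]: print(u,v,q,ray(c,u,v,.014)[:2])
```

```text
shift [-0.04  0.03 14.82] spin 0 q6 -1.725 th 1.1886 t 16.325 tilt [-1.e-04 -0.e+00 -1.e+00]
[255.9646517  170.65088375]
259.5 170.5 37.2 [ 0.52039355 -0.27503636]
133.5 92.5 47.4 [ 0.38736718 -0.37125112]
426.5 49.5 47.4 [ 0.46479582 -0.06328376]
136.5 217.5 34.1 [ 0.51890794 -0.43963309]
```

View pics/c7.png

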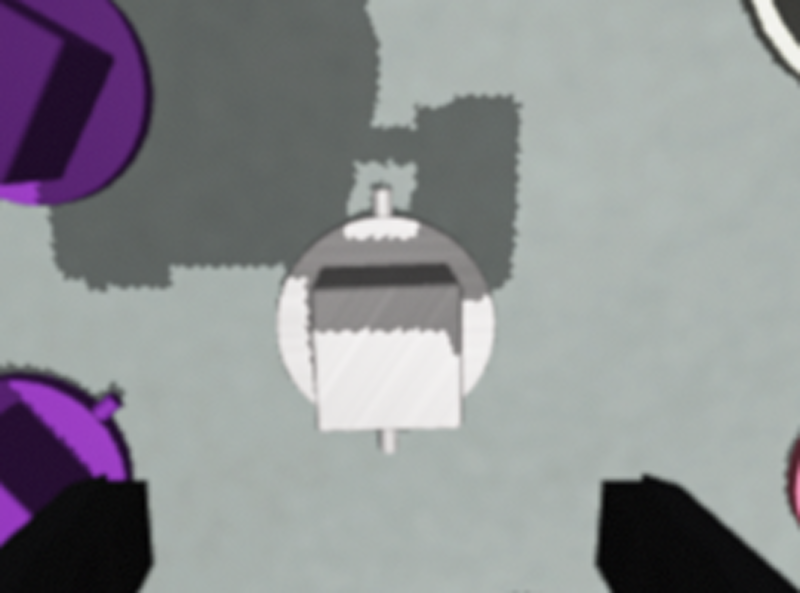

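The ring sits square to the tool, with pins at crop (381,195) and (389,440), and is silver, so it is the right one. I'll descend part-way and remeasure numerically.

Request:
apply_moves --rows '[{"x": -0.1, "y": 0.3, "z": 5, "spin": 0}, {"x": -0.1, "y": 0.3, "z": 9, "spin": 0}, {"x": -0.1, "y": 0.3, "z": 9.5, "spin": 0}, {"x": -0.1, "y": 0.3, "z": 9.5, "spin": 0}, {"x": -0.1, "y": 0.3, "z": 9.5, "spin": 0}, {"x": -0.1, "y": 0.3, "z": 9.5, "spin": 0}]'

```text
t: 17.08
tool_pos: [0.5217, -0.2776, 0.1052]
tool_rot: [0.596, 3.081, -0.002]
contact_force: [0.1, -0.4, -0.3]
opening: 0.088
gripper_force: 0.0
```

Run:
```python
from h import *
im=snap("wrist","w8.png"); c=cam("wrist")
to(.522,-.276,.047)
g=cv2.medianBlur(cv2.cvtColor(im,cv2.COLOR_RGB2GRAY),3)
print(proj(c,[.522,-.276,.014]),proj(c,[.522,-.276,.066]))
for u,v,q in cv2.HoughCircles(g[:260],cv2.HOUGH_GRADIENT,1,30,param1=80,param2=12,minRadius=48,maxRadius=62)[0][:3]: print(u,v,q,ray(c,u,v,.014)[:2])
for v in range(130,261,10):print(v,"".join("%4d"%x for x in g[v,180:330:5]))
```

```text
shift [0.02 0.15 5.79] spin 0 q6 -1.72 th 1.1889 t 17.125 tilt [-2.7e-03 -4.0e-04 -1.0e+00]
[257.27229397 193.19373715] [257.53985196 215.95122846]
258.5 188.5 49.3 [ 0.51848736 -0.27346507]
96.5 81.5 52.6 [ 0.39251105 -0.35737889]
497.5 23.5 61.4 [ 0.46700381 -0.0657991 ]
130  103 104 105 104 105 104 105 105 106 107 107 107 108 108 105 133 105 107 108 108 109 108 109 109 109 110 110 110 109 107
140  103 103 105 105 104 104 104 105 107 106 105 107  95  91 130 142 142 136 147  96 161 191 113 108 109 108 108 109 109 108
150  107 105 105 104 105 105 104 105 107  99 148 148 149 149 149 149 150 151 160 148 178 245 197 105 108 107 108 109 109 107
160  104 104 104 105 105 104 106 105 142 143 142 142 142 143 142 142 135 131 126 123 120 168 206 139 111 106 107 108 107 108
170  104 103 103 103 105 104 104 140 139  70  66  68  67  67  67  68  68  67  66  67  67  66  67 138 137 122 108 107 106 106
180  103 103 104 105 105 104 140 142 120 144 147 146 142 144 146 143 148 141 142 181 243 243 246 215 134 133 107 106 105 105
190  184 184 184 184 182 183 178 209 139 145 146 142 142 145 145 143 140 141
[... 223 characters left out ...]
141 144 138 139 138 139 137 140 137 136 138 140 139 237 184 186 187 185 184
220  180 182 182 183 182 181 183 183 196 140 143 137 137 138 136 137 141 138 135 137 138 141 136 130 185 185 183 182 184 186
230  136 183 182 183 182 183 183 184 184 232 230 232 233 233 232 236 233 232 234 236 236 235 235 181 183 183 183 183 184 184
240   62 181 183 182 180 181 181 181 181 207 230 229 231 232 231 230 231 232 235 231 232 231 234 179 180 180 183 184 182 183
250   32 180 179 178 180 181 179 180 180 180 180 182 183 181 181 180 182 184 184 184 183 181 183 186 187 184 184 186 187 186
260  180 180 181 180 180 180 180 181 181 180 181 182 182 183 182 182 184 183 182 183 184 184 183 181 182 182 183 184 182 182
```

Ring centre from the near view is about (0.5184,-0.274), from disc (258,188.5) and boss top (258.5,211). Adjust and descend.

Run:
```python
from h import *
to(.5184,-.274,.047)
```

```text
shift [0.43 0.2  5.78] spin 0 q6 -1.72 th 1.1889 t 17.125 tilt [-2.7e-03 -4.0e-04 -1.0e+00]
```

Request:
apply_moves --rows '[{"x": 0.4, "y": 0.1, "z": 2.5, "spin": 0}, {"x": 0.4, "y": 0.1, "z": 4.5, "spin": 0}, {"x": 0.4, "y": 0.1, "z": 5.6, "spin": 0}, {"x": 0.4, "y": 0.1, "z": 5.6, "spin": 0}, {"x": 0.4, "y": 0.1, "z": 5.6, "spin": 0}, {"x": 0.4, "y": 0.1, "z": 5.6, "spin": 0}]'

```text
t: 17.88
tool_pos: [0.5179, -0.2749, 0.0481]
tool_rot: [0.596, 3.083, -0.001]
contact_force: [-0.2, -0.3, 0.4]
opening: 0.0883
gripper_force: 0.0
```

Run:
```python
from h import *
to(.5184,-.274,.047)
```

```text
shift [-0.02  0.1   0.11] spin 0 q6 -1.719 th 1.1889 t 17.875 tilt [-1.6e-03 -3.0e-04 -1.0e+00]
```

Request:
apply_moves --rows '[{"x": 0, "y": 0.1, "z": 0.05, "spin": 0}, {"x": 0, "y": 0.1, "z": 0.05, "spin": 0}, {"x": 0, "y": 0.1, "z": 0.05, "spin": 0}, {"x": 0, "y": 0.1, "z": 0.05, "spin": 0}, {"x": 0, "y": 0.1, "z": 0.05, "spin": 0}, {"x": 0, "y": 0.1, "z": 0.05, "spin": 0}]' --gripper 4.5

```text
t: 18.62
tool_pos: [0.5175, -0.2735, 0.0467]
tool_rot: [-0.596, -3.084, 0.0]
contact_force: [-0.3, -1.4, 0.4]
opening: 0.0509
gripper_force: 29.8
```

Run:
```python
from h import *
print(sensors.read_state()["tool_pos"])
to(.4513,-.0362,.18,.297)
```

```text
[ 0.51749958 -0.2735079   0.04671541]
shift [ 14.99  19.55 -13.33] spin 51.1 q6 -1.718 th 1.1889 t 18.625 tilt [ 1.e-04 -1.e-04 -1.e+00]
```

Run:
```python
from h import *
to(.485,-.141,.28,.297)
```

```text
shift [  7.96  11.08 -23.33] spin 51.1 q6 -1.718 th 1.1889 t 18.625 tilt [ 1.e-04 -1.e-04 -1.e+00]
```

Request:
apply_moves --rows '[{"x": 0, "y": 0, "z": -2, "spin": 0}, {"x": 0, "y": 0, "z": -6, "spin": 0}, {"x": 0, "y": 0, "z": -11, "spin": 5}, {"x": 2, "y": 3, "z": -15, "spin": 14}, {"x": 4, "y": 6, "z": -19, "spin": 23}, {"x": 6, "y": 9, "z": -22, "spin": 32}, {"x": 8, "y": 11.1, "z": -23.3, "spin": 42}, {"x": 8, "y": 11.1, "z": -23.3, "spin": 51.1}, {"x": 8, "y": 11.1, "z": -23.3, "spin": 51.1}, {"x": 8, "y": 11.1, "z": -23.3, "spin": 51.1}, {"x": 8, "y": 11.1, "z": -23.3, "spin": 51.1}]'

```text
t: 20.0
tool_pos: [0.4846, -0.1409, 0.2794]
tool_rot: [-1.867, -2.526, 0.0]
contact_force: [0.1, -0.6, -2.2]
opening: 0.0507
gripper_force: 29.8
```

```bash
python3 - <<'E'
from h import *
im=snap("wrist","w9.png"); c=cam("wrist"); s=sensors.read_state(); print(s["tool_pos"],s["opening"],s["gripper_force"],s["contact_force"])
g=cv2.cvtColor(im,cv2.COLOR_RGB2GRAY)
print(proj(c,[.452,-.036,.079]), c[0]*.064/(.41-.079))
for u,v,q in cv2.HoughCircles(cv2.medianBlur(g,3)[:240],cv2.HOUGH_GRADIENT,1,30,param1=80,param2=12,minRadius=44,maxRadius=62)[0][:3]: print(u,v,q,ray(c,u,v,.079)[:2])
# inner ledge edge / hub top / ring disc
for u,v,q in cv2.HoughCircles(cv2.medianBlur(g,3)[:160],cv2.HOUGH_GRADIENT,1,30,param1=80,param2=10,minRadius=9,maxRadius=16)[0][:4]: print("hub",u,v,q,ray(c,u,v,.092)[:2])
E
python3 d.py w9.png
```

```text
[ 0.48455104 -0.14092356  0.27936933] 0.050412228299417744 29.83917212113738 [-0.971602    0.9982425  -2.00565254]
[254.61025059  73.134367  ] 53.04863829297705
250.5 70.5 61.4 [ 0.44674597 -0.0347176 ]
260.5 214.5 59.2 [ 0.50949081 -0.19779259]
89.5 124.5 47.7 [ 0.2804882  -0.14811127]
hub 250.5 75.5 14.3 [ 0.4489233  -0.04105366]
hub 469.5 73.5 15.4 [0.67648667 0.03091457]
hub 272.5 96.5 14.2 [ 0.47863874 -0.05471518]
hub 362.5 157.5 14.1 [ 0.60161158 -0.08862591]
drum [ 0.452342   -0.03621864]
0.05 [(0, 229), (96, 168), (100, 91), (104, 125), (108, 137), (112, 113), (116, 97), (236, 233), (292, 233), (296, 167), (300, 230)]
0.052 [(96, 111), (100, 59), (104, 59), (108, 56), (112, 60), (116, 63), (292, 224), (296, 164)]
```

Run:
```python
from h import *
c=cam("wrist"); s=sensors.read_state(); p=s["tool_pos"]; z=p[2]-.0467+.014
print(proj(c,[p[0],p[1],z]),ray(c,260.5,214.5,z)-p)
im=cv2.imread("pics/w9.png",0)
for v in (165,175,185,195,205,215,225):print(v,"".join("%4d"%x for x in im[v,180:340:5]))
print("".join("%4d"%x for x in im[140:240:4,230]),"".join("%4d"%x for x in im[140:240:4,290]))
to(.4523,-.0362,.13,.297)
```

```text
[253.92421564 220.8226072 ] [ 0.00280635  0.00551468 -0.0327    ]
165  102 101 101 101 102 103 103 104  82 144 227 229 229 231 231 232 233 233 233 233 234 212  78 177 178 180 178 174 175 178 176 178
175  123 125 101 105 113 103  89 132 134 133 156 224 226 226 228 228 228 229 129 131 130 129 129 127 117 167 175 173 178 175 174 175
185  180 179 181 178 150 131 131 131 132 132 133 134 134 133 134 131 132 130 129 127 127 124 118 128 127 126 116 175 178 176 178 177
195  178 179 179 140 127 128 128  60  61  62  62  61  60  62  62  61  63  59  59  59  61  61  61  62 125 128 129 125 173 174 176 176
205  177 181 178 129 130 132  61  61  61  63  62  61  62  61  63  61  66  62  61  62  61  59  63  60  63 128 130 129 136 174 176 177
215  178 174 140 126 126  60  62  61  62  63  63  62  63  62  63  63  67  63  65  66  68  69  68  73  74  80 120 123 120 173 176 178
225  177  79  11  10  74 131 130 132 133 131 128 133 130 133 129 138 129 128 129 129 129 127 129 128 133 129  52  10  11  12 181 176
 100 101 101 103 102  75 216 224 228 132 132 133  79  62  62  61  62  62  64  68 119 129 131 133 130  175 178 176 176 176 173 112 119 134 129 134 127  59  60  61  62  62  62  61  87 127 129 127 127 133
shift [10.95 -0.   14.94] spin 0.0 q6 -0.63 th 0.2976 t 20.05 tilt [ 5.e-04 -6.e-04 -1.e+00]
```

Run:
```python
from h import *
from scipy.optimize import least_squares
c=cam("wrist"); s=sensors.read_state(); p=s["tool_pos"]; z=p[2]-.0467+.014
E=[(221,165),(287,165),(208,175),(301,175),(199,185),(312,185),(194,195),(318,195),(193,205),(322,205),(189,215),(324,215)]
P=np.array([ray(c,u,v,z)[:2] for u,v in E])
f=lambda q:np.hypot(*(P-q[:2]).T)-q[2]
for r in (least_squares(f,[.48,-.14,.044]).x, least_squares(lambda q:np.hypot(*(P-q).T)-.044,[.48,-.14]).x): 
    print(r, (Ro.from_rotvec(s["tool_rot"]).as_matrix().T@np.array([r[0]-p[0],r[1]-p[1],0]))*1000, np.round(f([r[0],r[1],.044])*1000,1))
```

```text
[ 0.48653881 -0.14248959  0.0442358 ] [-2.08003516e+00  1.44122358e+00 -1.92552167e-03] [ 1.  -0.2  0.7 -0.7  0.8  0.2  0.4  0.3 -1.2  0.5  0.3  0.8]
[ 0.48643023 -0.14214088] [-1.71481714  1.4396585  -0.00175012] [ 0.7 -0.6  0.4 -0.9  0.6 -0.   0.2  0.1 -1.3  0.4  0.2  0.7]
```

Request:
apply_moves --rows '[{"x": 4, "y": -0.1, "z": 4, "spin": 0}, {"x": 8, "y": -0.1, "z": 8, "spin": 0}, {"x": 11.1, "y": -0.15, "z": 12, "spin": 0}, {"x": 11.1, "y": -0.15, "z": 14.5, "spin": 0}, {"x": 11.1, "y": -0.15, "z": 15, "spin": 0}, {"x": 11.1, "y": -0.15, "z": 15, "spin": 0}, {"x": 11.1, "y": -0.15, "z": 15, "spin": 0}, {"x": 11.1, "y": -0.15, "z": 15, "spin": 0}]'

```text
t: 21.05
tool_pos: [0.4518, -0.0354, 0.131]
tool_rot: [1.868, 2.524, 0.002]
contact_force: [-0.1, -0.5, -2.8]
opening: 0.0509
gripper_force: 29.8
```

Run:
```python
from h import *
to(.4505,-.0349,.115,.297)
```

```text
shift [ 0.09 -0.12  1.6 ] spin -0.0 q6 -0.43 th 0.2965 t 21.05 tilt [-9.0e-04  2.1e-03 -1.0e+00]
```

Request:
apply_moves --rows '[{"x": 0.05, "y": -0.1, "z": 0.5, "spin": 0}, {"x": 0.05, "y": -0.1, "z": 0.8, "spin": 0}, {"x": 0.05, "y": -0.1, "z": 1.1, "spin": 0}, {"x": 0.05, "y": -0.1, "z": 1.3, "spin": 0}, {"x": 0.05, "y": -0.1, "z": 1.3, "spin": 0}]'

```text
t: 21.68
tool_pos: [0.4495, -0.0347, 0.1164]
tool_rot: [-1.868, -2.525, 0.0]
contact_force: [0.1, 0.1, -1.9]
opening: 0.0508
gripper_force: 29.8
```

Already 4 mm below pins-on-rim with no contact force, so the pins are in the slots. Continue down.

Request:
apply_moves --rows '[{"x": 0, "y": 0, "z": 0.4, "spin": 0}, {"x": 0, "y": 0, "z": 0.7, "spin": 0}, {"x": 0, "y": 0, "z": 1.0, "spin": 0}, {"x": 0, "y": 0, "z": 1.1, "spin": 0}, {"x": 0, "y": 0, "z": 1.1, "spin": 0}]'

```text
t: 22.3
tool_pos: [0.4496, -0.0348, 0.1056]
tool_rot: [-1.868, -2.526, 0.0]
contact_force: [-0.7, -0.1, -1.8]
opening: 0.0512
gripper_force: 29.8
```

Request:
apply_moves --rows '[{"x": 0, "y": 0, "z": 0.1, "spin": 0}, {"x": 0, "y": 0, "z": 0.15, "spin": 4}, {"x": 0, "y": 0, "z": 0.15, "spin": 9}, {"x": 0, "y": 0, "z": 0.15, "spin": 14}, {"x": 0, "y": 0, "z": 0.17, "spin": 19}, {"x": 0, "y": 0, "z": 0.19, "spin": 24}, {"x": 0, "y": 0, "z": 0.21, "spin": 29}, {"x": 0, "y": 0, "z": 0.23, "spin": 34}, {"x": 0, "y": 0, "z": 0.23, "spin": 34}]'

```text
t: 23.42
tool_pos: [0.4499, -0.0348, 0.1036]
tool_rot: [2.524, 1.87, 0.001]
contact_force: [-0.5, -0.3, -1.0]
opening: 0.0508
gripper_force: 29.8
```

Run:
```python
from h import *
s=sensors.read_state();print(s["ft_torque"],s["contact_force"])
to(.45,-.035,.10)
```

```text
[-0.084419    0.15666186 -0.03748756] [-0.47707787 -0.27437726 -1.0165597 ]
shift [-0.02  0.02  0.36] spin 0 q6 0.163 th -0.2955 t 23.425 tilt [ 2.e-04  4.e-04 -1.e+00]
```

Request:
apply_moves --rows '[{"x": 0, "y": 0, "z": 0, "spin": 0}, {"x": 0, "y": 0, "z": 0, "spin": 0}, {"x": 0, "y": 0, "z": 0, "spin": 0}, {"x": 0, "y": 0, "z": 0, "spin": 0}, {"x": 0, "y": 0, "z": 0, "spin": 0}, {"x": 0, "y": 0, "z": 0, "spin": 0}]' --gripper 6.5

```text
t: 24.18
tool_pos: [0.4497, -0.0348, 0.1034]
tool_rot: [-2.525, -1.869, 0.0]
contact_force: [0.0, -0.0, 1.7]
opening: 0.0653
gripper_force: 0.0
```

Request:
apply_moves --rows '[{"x": 0, "y": 0, "z": 0, "spin": 0}, {"x": 0, "y": 0, "z": 0, "spin": 0}, {"x": 0, "y": 0, "z": 0, "spin": 0}, {"x": 0, "y": 0, "z": 0, "spin": 0}, {"x": 0, "y": 0, "z": 0, "spin": 0}]' --gripper 4.5

```text
t: 24.8
tool_pos: [0.4497, -0.0348, 0.1034]
tool_rot: [2.525, 1.869, -0.0]
contact_force: [0.2, -0.5, -0.7]
opening: 0.0507
gripper_force: 29.8
```

Request:
apply_moves --rows '[{"x": 0, "y": 0, "z": 0.05, "spin": 5}, {"x": 0, "y": 0, "z": 0.09, "spin": 10}, {"x": 0, "y": 0, "z": 0.13, "spin": 15}, {"x": 0, "y": 0, "z": 0.18, "spin": 20}, {"x": 0, "y": 0, "z": 0.22, "spin": 25}, {"x": 0, "y": 0, "z": 0.26, "spin": 30}, {"x": 0, "y": 0, "z": 0.31, "spin": 35}, {"x": 0, "y": 0, "z": 0.35, "spin": 40}, {"x": 0, "y": 0, "z": 0.35, "spin": 40}]'

```text
t: 25.92
tool_pos: [0.45, -0.0348, 0.1003]
tool_rot: [3.012, 0.894, 0.001]
contact_force: [1.1, 0.0, 2.2]
opening: 0.051
gripper_force: 29.8
```

Run:
```python
from h import *
s=sensors.read_state();print(s["ft_torque"],s["contact_force"])
to(.45,-.035,.0972)
```

```text
[ 0.00636959  0.27375418 -0.0959308 ] [1.13457795 0.04925005 2.21809242]
shift [-0.01  0.02  0.31] spin 0 q6 0.861 th -0.9938 t 25.925 tilt [ 6.e-04  4.e-04 -1.e+00]
```

Request:
apply_moves --rows '[{"x": 0, "y": 0, "z": 0.04, "spin": 5}, {"x": 0, "y": 0, "z": 0.09, "spin": 10}, {"x": 0, "y": 0, "z": 0.13, "spin": 15}, {"x": 0, "y": 0, "z": 0.18, "spin": 20}, {"x": 0, "y": 0, "z": 0.22, "spin": 25}, {"x": 0, "y": 0, "z": 0.27, "spin": 30}, {"x": 0, "y": 0, "z": 0.3, "spin": 35}, {"x": 0, "y": 0, "z": 0.3, "spin": 40}, {"x": 0, "y": 0, "z": 0.3, "spin": 44}, {"x": 0, "y": 0, "z": 0.3, "spin": 44}, {"x": 0, "y": 0, "z": 0.3, "spin": 44}]'

```text
t: 27.3
tool_pos: [0.4507, -0.0349, 0.0976]
tool_rot: [-3.127, 0.298, -0.003]
contact_force: [1.7, -0.2, 5.0]
opening: 0.0509
gripper_force: 29.8
```

Run:
```python
from h import *
s=sensors.read_state();print(s["ft_torque"],s["contact_force"])
to(.45,-.035,.0972)
```

```text
[ 0.06396592 -0.08704588 -0.12597442] [ 1.70618168 -0.17399561  4.96267769]
shift [-0.06  0.02  0.04] spin 0 q6 1.628 th -1.761 t 27.3 tilt [ 2.2e-03 -2.0e-04 -1.0e+00]
```

Request:
apply_moves --rows '[{"x": 0, "y": 0, "z": 0, "spin": 3}, {"x": 0, "y": 0, "z": 0, "spin": 5}, {"x": 0, "y": 0, "z": 0, "spin": 5}]'

```text
t: 27.68
tool_pos: [0.4504, -0.0351, 0.0974]
tool_rot: [3.111, -0.435, 0.003]
contact_force: [1.8, -1.4, 4.8]
opening: 0.0505
gripper_force: 29.8
```

Run:
```python
from h import *
s=sensors.read_state();print(s["ft_torque"],s["contact_force"])
to(.45,-.035,.0972)
```

```text
[-0.22808456 -0.12896263 -0.06410086] [ 1.76601663 -1.44172313  4.75822788]
shift [-0.04  0.01  0.02] spin 0 q6 1.717 th -1.8489 t 27.675 tilt [ 1.6e-03  1.0e-04 -1.0e+00]
```

Request:
apply_moves --rows '[{"x": 0, "y": 0, "z": 0, "spin": 5}, {"x": 0, "y": 0, "z": 0, "spin": 5}, {"x": 0, "y": 0, "z": 0, "spin": 5}, {"x": 0, "y": 0, "z": 0, "spin": 5}, {"x": 0, "y": 0, "z": 0, "spin": 5}]' --gripper 7.5

```text
t: 28.3
tool_pos: [0.4495, -0.0347, 0.0968]
tool_rot: [-3.089, 0.571, 0.001]
contact_force: [-0.1, 1.2, -0.3]
opening: 0.0748
gripper_force: 0.0
```

Request:
apply_moves --rows '[{"x": 0, "y": 0, "z": -2, "spin": 0}, {"x": 0, "y": 0, "z": -5, "spin": 0}, {"x": 0, "y": 0, "z": -5, "spin": 0}, {"x": 0, "y": 0, "z": -5, "spin": 0}]'

```text
t: 28.8
tool_pos: [0.4493, -0.0347, 0.1462]
tool_rot: [3.089, -0.572, -0.001]
contact_force: [-0.5, 0.4, -0.9]
opening: 0.075
gripper_force: 0.0
```

Request:
apply_moves --rows '[{"x": 0, "y": 0, "z": 0, "spin": 0}, {"x": 0, "y": 0, "z": 0, "spin": 0}, {"x": 0, "y": 0, "z": 0, "spin": 0}, {"x": 0, "y": 0, "z": 0, "spin": 0}, {"x": 0, "y": 0, "z": 0, "spin": 0}, {"x": 0, "y": 0, "z": 1, "spin": 0}, {"x": 0, "y": 0, "z": 1.6, "spin": 0}, {"x": 0, "y": 0, "z": 1.75, "spin": 0}, {"x": 0, "y": 0, "z": 1.75, "spin": 0}]' --gripper 0.5

```text
t: 29.92
tool_pos: [0.4495, -0.0347, 0.1291]
tool_rot: [3.089, -0.572, -0.001]
contact_force: [0.1, 0.5, 0.3]
opening: 0.0052
gripper_force: 0.0
```

Request:
apply_moves --rows '[{"x": 0, "y": 0, "z": 0.05, "spin": 0}, {"x": 0, "y": 0, "z": 0.08, "spin": 0}, {"x": 0, "y": 0, "z": 0.08, "spin": 0}]'

```text
t: 30.3
tool_pos: [0.4498, -0.0348, 0.1288]
tool_rot: [3.089, -0.572, 0.001]
contact_force: [0.9, 0.6, -0.5]
opening: 0.0048
gripper_force: 0.0
```

Request:
apply_moves --rows '[{"x": 0, "y": 0, "z": 0.05, "spin": 0}, {"x": 0, "y": 0, "z": 0.1, "spin": 0}, {"x": 0, "y": 0, "z": 0.1, "spin": 0}]'

```text
t: 30.68
tool_pos: [0.4498, -0.0348, 0.128]
tool_rot: [-3.089, 0.572, -0.0]
contact_force: [-1.4, -0.5, 2.9]
opening: 0.0052
gripper_force: 1.7
```

Touched at a fingertip height of about 117 mm, so the ring origin is about 51 mm, which is home. Retreat and hand in.

Request:
apply_moves --rows '[{"x": 0, "y": 0, "z": -3, "spin": 0}, {"x": 0, "y": 0, "z": -8, "spin": 0}, {"x": 0, "y": 0, "z": -10, "spin": 0}, {"x": 0, "y": 0, "z": -10, "spin": 0}, {"x": 0, "y": 0, "z": -10, "spin": 0}]'

```text
t: 31.3
tool_pos: [0.4489, -0.0347, 0.2263]
tool_rot: [3.089, -0.572, -0.003]
contact_force: [0.8, 0.0, 0.3]
opening: 0.0048
gripper_force: 0.0
```

```bash
python3 -c "
from cell import job;print(job.job_done())"
```

```text
the job is handed in; nothing more can be done
None
```

The clutch plate, pressure plate and ring are in the drum, and I handed the job in at 31.3 s (no verdict was returned); a light touch on the boss put the ring's underside about 51 mm up (limit 51.8), the ring is let go, and the arm never went near the spray can, spanner or gear ring.

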